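# Slide the wedge-shaped chip tray through the sprung flaps and nest it in its rack

## Task

Slide the wedge-shaped chip tray along the ledge, narrow end first, in between the two yellow sprung flaps and on into the tapered felt-lined rack, with a light push, until its red back wall is flush with the open ends of the felt cheeks; stop there and do not force it deeper, or it wedges and jams. Then take the hand away so that both flaps swing shut behind the tray. Leave the rook and the canister standing where they are.

Things in the scene. Friction and masses are not known exactly. Their poses are not given: they have to be found in the camera images.
- tray: loose flat-bottomed wooden tray, trapezium from above, 0.25-0.5 kg, with fixed chip stacks (28 high) and dice. 105 long (its x), 110 wide at the red flat back wall, 66 at the narrow front, walls 30 high, 5 thick. Too wide to grasp: meant to be pushed on the outside of the back wall. Origin: underside, mid-length, centreline; x points to the narrow end, z up
- tray_back (a point): middle of the outer top edge of the tray's red back wall (tray x = -52.5, height 30)
- tray_tip (a point): middle of the outer top edge of the narrow front wall (tray x = +52.5, height 30)
- rack: fixed tapered rack, no floor or roof (the tray slides on the ledge). Origin: on the ledge, on the centreline, at the line joining the open wide ends of the two blue felt cheeks (flush line). x points inwards, the way the tray is pushed; y left; z up. Cross bar 30 high at x = 132 to 142; runners 6 high along y = +-88. Flap posts 44 high at x = -90, y = +-79, 146 apart inside
- cheek_left (a joint): m, how far the left (+y) felt cheek is pressed outwards on its spring (0 to 0.006, 2 N per mm). The tray first touches both cheeks 8 short of flush; resistance grows from there to about 5 to 12 N at flush, ledge drag included, and the tray stays where it is left; about 0.0017 at flush. 12 mm past flush counts as jammed
- cheek_right (a joint): m, the same for the right (-y) cheek
- flap_left (a joint): rad, yellow left flap leaf, 7 to 41 above the ledge, 68 long, 4 thick, hinged upright at rack x = -90, y = +70; 0 = shut across the way (leaves nearly meet on the centreline), opens only inwards (towards the rack) to 1.65; a weak spring (under 1.5 N at its tip) shuts it
- flap_right (a joint): rad, the same for the right leaf, hinged at rack x = -90, y = -70
- flap_left_tip (a point): top of the free end of the left leaf
- flap_right_tip (a point): top of the free end of the right leaf
- rook: loose black ceramic chess rook, 42 across the foot, 72 high, stands beside the flaps or beyond the rack's narrow end; origin centre of underside. Leave alone
- canister: loose clear plastic canister with white screw lid, 76 across, 75 high, stands at the other of these two places; origin centre of underside. Leave alone
- cheek_left_end (a point): inner top corner of the left cheek's open end: rack x = 0, y = +53.3, height 29. Cheeks are 1 to 29 high, 10 thick, run from x = 0 to 118, and narrow inwards at the tray's own taper (11.8 degrees each side)
- cheek_right_end (a point): the same point of the right cheek: rack x = 0, y = -53.3, height 29
Things that resemble listed ones, but are neither listed nor needed, are in the scene too. There is more than one size of the tray; the one meant has the size given above.

How it is judged:
On the way, in this order (a step that is already met when the one before it is completed fails the run):
1. the tray, on the ledge, holds both flaps open (value of joint each of flap_left, flap_right above 0.5 rad and contact force between tray and flap_left above 0.01 N and contact force between tray and flap_right above 0.01 N and x of tray_tip in the frame of rack above -0.09 m and x of tray_back in the frame of rack below -0.03 m and height (world z) of tray below 0.008 m), for 0.05 s.
2. the tray is nested, its back wall within 6 mm of flush (x of tray_back in the frame of rack between -0.006 and 0.006 m), for 0.2 s.
At the end, for the whole second after the job is handed in: The tray lies flat and still on the ledge, nested in the rack: back wall within 6 mm of the flush line, within 5 mm of the centreline, its axis within 0.07 rad of the rack's; both flaps shut to within 0.12 rad (all of step 2 and y of tray_back in the frame of rack between -0.005 and 0.005 m and angle between the x axis of tray and the x axis of rack, either way round below 0.07 rad and angle between tray's own z axis and vertical below 0.06 rad and height (world z) of tray below 0.005 m and linear speed of tray below 0.01 m/s and value of joint each of flap_left, flap_right below 0.12 rad); the robot touches nothing.
It fails at once if the tray is forced 12 mm or more past flush (jammed) (x of tray_back in the frame of rack above 0.012 m).
It fails at once if the tray is pushed with more than 25 N (contact force between any of the fingers, the arm and tray above 25 N).
It fails at once if the tray is tipped or lifted (angle between tray's own z axis and vertical above 0.35 rad or height (world z) of tray above 0.03 m).
It fails at once if the rook or the canister is moved 15 mm or more (distance of any of rook, canister from where it was at the start of the episode above 0.015 m).
It also fails if it takes over 45 s, if anything falls off the work surface, if the arm or the gripper's body presses on something with over 40 N, if the wrist force passes 120 N, or if a joint passes its speed limit or range.

## Robot

A 6-joint arm with a two-finger parallel gripper is mounted at the origin on the work surface. World frame = base frame: x ahead of the robot, y to its left, z up, the work surface at z = 0. Lengths are in m, angles in rad, forces in N, time in s.
With the tool pointing down it reaches from about 0.375 to 0.925 m from the base axis. Payload 5.7 kg.
Tool frame: the origin (TCP) lies on the front face of the gripper's body, between the roots of the fingers; the fingertips stand 73 mm ahead of it and the grasp point (between the pads) lies 54 mm ahead of it; z points along the fingers, y is the line along which they close (so a half turn about z gives the same grasp; the last joint's range is limited). The gripper opens to 85 mm and grips with 20 to 120 N. Pads are 22 mm wide; open, the fingers measure 114 mm over their backs; the gripper's body (76 mm by 85 mm) begins 54 mm behind the grasp point. The pads swing forward as they close: fully open they stand 13 mm farther back than shut.
Start: joints at [1.151, 0.359, 1.51, -0, 1.272, -0.115], TCP at [0.18, 0.572, 0.304] pointing down, gripper open.
Joint ranges: [-2.97, 2.97], [-1.01, 2.36], [0.21, 2.38], [-0.96, 4.11], [0.2, 2.71], [-2.98, 2.98]. Speed limits (rad/s): [2.39, 2.39, 3.14, 3.14, 3.14, 3.14].

## Interface

Orientations are given as [roll, pitch, yaw] about the fixed x, y, z axes, in that order (R = Rz(yaw) Ry(pitch) Rx(roll)).
In Python, from plant import manip gives the robot as it stands.
- The arm moves only by the tool arm_command, never from a script. Its argument "targets" is a list of rows, each a list of 3 entries, a list of its own where there are three numbers: the shift along the tool's x, y, z in cm, then the turn, a rotation vector about the tool's x, y, z in rad, then the closure, from -1 (fully open) to 1 (shut). A call has 1 to 20 rows; each row is the pose to reach, as a shift and turn from the pose commanded when the call began, along the tool's axes at that moment; what a row does not reach only later rows make up. A row lasts 1/8 s, in which the tool goes at most 62.5 mm and 10.7 degrees, less where a joint would pass 70% of its speed; a pose out of reach is approached as far as the arm can. A call with a gripper value outside its range is refused whole. The fingers move at their own pace and stop on an object; "squeeze" is the grip in N (left out, the last holds). Time passes only in rows, so rows that repeat a pose let the fingers close. It gives the time, the measured TCP pose, the force, the opening and the grip force at its end, in the units of the state.
- manip.get_obs(): the state, without advancing time (a new reading comes with each control period).
- manip.camera(name): name is "scene" or "side" or "wrist"; returns a dict with "frame" (384x512x3 uint8, red, green, blue), "z_map" (384x512 float32, m along the optical axis (not along the pixel's ray), 0 where there is no reading), "fx", "fy", "cx", "cy" (pixels), "R" (3x3) and "t" (3): a world point X has camera coordinates R X + t. Camera axes: x right, y down, z forward; pixel columns grow to the right and rows downward; lengths in m; the calibration is good to about 2 mm. A picture is of the moment at which its call begins.
- manip.hand_in(): hands the job in; it is judged then, once.
The state is a dict: "clock": time; "q": joint angles; "dq": joint speeds; "effort": joint torques, N m; "eef_pos": TCP position; "tool_rot": TCP orientation; "contact_force": force on the tool from outside, world axes, zero at the start; "wrist_torque": the same for the moment, N m; "grip_width": opening from 0.0 (shut) to 1.0 (fully open); "gripper_force": force on a finger pad.
Only numpy, scipy, OpenCV 4.12 (cv2) and the standard library are available. Lean on these libraries where they do the work, as an engineer would, in place of code of your own. Each camera call takes 0.05 s, during which the arm holds its last target. There are 200 camera calls.

## Working session

There is one attempt and no reset: what is moved stays moved. The work goes in short steps, Python scripts to look and compute and a tool call to move; the robot and the scene stay as the last step left them, time stands still between calls to the robot, and variables do not carry over. Pictures are saved under pics/ and viewed, at most 10 in all, crops included, and the job is handed in when it is done.

Besides the shell and the picture viewer there is one more tool, called after ">>>" as name(argument=value, ...), one argument or row to a line, values as JSON. arm_command: Moves the arm, as the interface text tells. Its arguments: {"type":"object","properties":{"targets":{"type":"array"},"squeeze":{"type":"number"}},"required":["targets"]}

```bash
mkdir -p pics
cat > h.py <<'E'
from plant import manip
import numpy as np, cv2
def cam(n,save=None):
    c=manip.camera(n)
    if save: cv2.imwrite('pics/'+save,c['frame'][:,:,::-1])
    c['hsv']=cv2.cvtColor(c['frame'],cv2.COLOR_RGB2HSV); return c
def ray(c,uv,z):
    uv=np.atleast_2d(np.array(uv,float))
    d=np.c_[(uv[:,0]-c['cx'])/c['fx'],(uv[:,1]-c['cy'])/c['fy'],np.ones(len(uv))]
    R=np.array(c['R']);o=-R.T@np.array(c['t']);w=d@R
    return o+w*((z-o[2])/w[:,2])[:,None]
def cloud(c):
    v,u=np.mgrid[0:384,0:512];z=c['z_map']
    p=np.stack([(u-c['cx'])/c['fx']*z,(v-c['cy'])/c['fy']*z,z],-1)
    return (p-np.array(c['t']))@np.array(c['R'])
E
python3 - <<'E'
from h import *
a=cam('scene','a.png');b=cam('side','b.png');w=cam('wrist','w.png')
for c in(a,b,w):print(-np.array(c['R']).T@np.array(c['t']),(c['z_map']>0).mean())
ab=np.vstack([a['frame'],b['frame']])
print(manip.get_obs())
E
```

```text
[1.11500378 0.11922493 0.78736801] 0.9958241780598959
[ 0.37716085 -0.73833873  0.59411564] 0.9958292643229166
[0.11012915 0.59376564 0.37238611] 0.995819091796875
{'clock': 0.15, 'q': array([ 1.15090295e+00,  3.59372530e-01,  1.51119598e+00, -2.80258249e-05,
        1.27249209e+00, -1.15100626e-01]), 'dq': array([ 0.00015863, -0.00067956, -0.00379275, -0.00087439,  0.00118402,
       -0.00121564]), 'effort': array([ 6.55233289e-04, -5.28027785e+01, -2.78928226e+01, -4.98593254e-04,
        8.28265882e-03, -2.17509842e-05]), 'eef_pos': array([0.17989889, 0.57195138, 0.30322234]), 'tool_rot': array([-3.14013134e+00, -1.41990398e-04,  2.83680806e+00]), 'contact_force': array([ 0.64838535,  0.31319714, -0.0136516 ]), 'wrist_torque': array([-0.00248723,  0.0505266 ,  0.04739461]), 'gripper_force': 0.0, 'grip_width': 1.0014648072327448}
```

View pics/a.png

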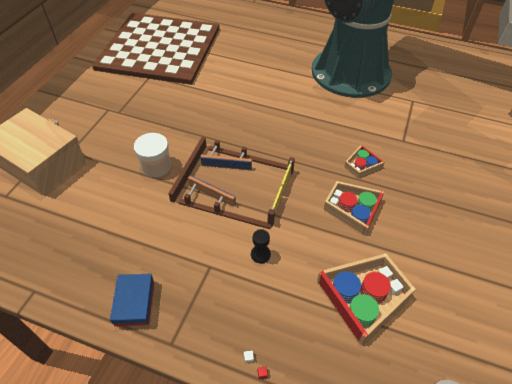

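View pics/b.png

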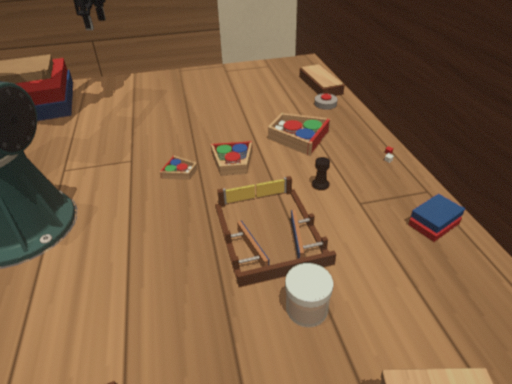

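The scene view shows the rack at (235,185), with the yellow flaps at (283,190) on its +y side. The medium tray at (355,203) has its red wall at (370,210) facing away from the flaps. The rook is at (262,248) and the canister at (153,155). There is also a small and a large tray. The side view agrees with this layout. Next I'll measure sizes and poses.

Run:
```python
from h import *
for n in('scene','side'):
    c=cam(n);P=cloud(c);h=c['hsv'];H,S,V=[h[...,i] for i in range(3)]
    rgb=c['frame'].astype(int)
    yel=(H>22)&(H<34)&(S>140)&(V>120)&(P[...,2]>.004)&(P[...,2]<.06)
    red=((H<5)|(H>174))&(S>170)&(V>90)&(P[...,2]>.004)&(P[...,2]<.06)
    blue=(H>100)&(H<125)&(S>100)&(P[...,2]>.004)&(P[...,2]<.06)
    for nm,m in(('yel',yel),('red',red),('blue',blue)):
        k,l,st,ce=cv2.connectedComponentsWithStats(m.astype(np.uint8))
        for i in range(1,k):
            if st[i,4]<12: continue
            p=P[l==i]; top=p[p[:,2]>np.percentile(p[:,2],98)-.006]
            q=top[:,:2].mean(0); e=np.linalg.svd(top[:,:2]-q,full_matrices=False)[2][0]
            s=(top[:,:2]-q)@e
            print(n,nm,ce[i].round(),st[i,4],'z',p[:,2].max().round(3),'ends',(q+e*s.min()).round(3),(q+e*s.max()).round(3),'L',np.ptp(s).round(3))
    # tall wood/tray box cluster: all points above 4mm around workspace
    m=(P[...,2]>.006)&(P[...,2]<.12)&(P[...,0]>.25)&(P[...,0]<.9)&(abs(P[...,1])<.5)
    k,l,st,ce=cv2.connectedComponentsWithStats(m.astype(np.uint8))
    for i in range(1,k):
        if st[i,4]>80:
            p=P[l==i];t=p[p[:,2]>np.percentile(p[:,2],97)-.006];r=cv2.minAreaRect((t[:,:2]*1000).astype(np.float32))
            print(n,'blob',ce[i].round(),st[i,4],p[:,2].max().round(3),np.round(r[0]),np.round(r[1]),round(r[2],1))
```

```text
scene yel [282. 185.] 122 z 0.045 ends [ 0.451 -0.045] [ 0.581 -0.04 ] L 0.13
scene red [372. 154.] 38 z 0.025 ends [0.312 0.098] [0.344 0.15 ] L 0.062
scene red [360. 161.] 67 z 0.023 ends [0.351 0.099] [0.374 0.11 ] L 0.025
scene red [348. 199.] 192 z 0.032 ends [0.472 0.103] [0.511 0.105] L 0.039
scene red [374. 209.] 94 z 0.034 ends [0.452 0.17 ] [0.546 0.158] L 0.095
scene red [341. 306.] 698 z 0.043 ends [0.692 0.097] [0.782 0.198] L 0.135
scene red [376. 284.] 524 z 0.041 ends [0.658 0.188] [0.7   0.214] L 0.049
scene red [262. 372.] 93 z 0.02 ends [0.893 0.046] [0.903 0.061] L 0.018
scene blue [371. 160.] 72 z 0.023 ends [0.335 0.133] [0.362 0.127] L 0.027
scene blue [361. 212.] 210 z 0.031 ends [0.496 0.139] [0.536 0.137] L 0.041
scene blue [347. 284.] 537 z 0.041 ends [0.674 0.138] [0.721 0.16 ] L 0.052
scene blue [131. 299.] 1711 z 0.044 ends [ 0.822 -0.232] [ 0.905 -0.196] L 0.09
scene blob [153. 154.] 1246 0.081 [ 537. -350.] [76. 73.] 30.0
scene blob [222. 179.] 2514 0.047 [517. -42.] [173.  12.] 2.3
scene blob [363. 161.] 668 0.026 [357. 108.] [74. 74.] 60.4
scene blob
[... 1123 characters left out ...]
 [239. 148.] 82 z 0.031 ends [0.528 0.124] [0.503 0.149] L 0.036
side blue [175. 162.] 36 z 0.023 ends [0.355 0.137] [0.34  0.119] L 0.024
side blue [438. 212.] 995 z 0.044 ends [ 0.904 -0.203] [ 0.821 -0.238] L 0.09
side blob [325.  91.] 773 0.043 [866. 449.] [ 69. 102.] 2.2
side blob [299. 131.] 1728 0.043 [686. 189.] [144. 140.] 49.4
side blob [232. 156.] 1065 0.034 [491. 113.] [111. 106.] 81.3
side blob [388. 154.] 86 0.019 [887.  33.] [52. 20.] 62.7
side blob [178. 168.] 592 0.024 [357. 107.] [74. 73.] 59.9
side blob [321. 173.] 435 0.075 [675. -35.] [34. 32.] 83.9
side blob [285. 257.] 6394 0.079 [ 536. -353.] [75. 75.] 74.4
side blob [435. 217.] 1517 0.044 [ 861. -218.] [92. 64.] 22.9
```

```bash
cat >> h.py <<'E'
def goto(x,y,z,yawdeg):
    """shift (cm) and tool-z turn from the present pose, tool taken as pointing straight down"""
    o=manip.get_obs();Y=o['tool_rot'][2];d=np.array([x,y,z])-o['eef_pos']
    R=np.c_[[np.cos(Y),np.sin(Y),0],[np.sin(Y),-np.cos(Y),0],[0,0,-1]]
    t=(-(np.radians(yawdeg)-Y)+np.pi)%(2*np.pi)-np.pi
    print('shift cm',(R.T@d*100).round(2),'turn z',round(t,3),'now',o['eef_pos'].round(4),np.degrees(Y).round(2))
E
python3 - <<'E'
from h import *
for n in('scene','side'):
    c=cam(n);P=cloud(c).reshape(-1,3)
    def box(x0,x1,y0,y1,z0,z1):
        return P[(P[:,0]>x0)&(P[:,0]<x1)&(P[:,1]>y0)&(P[:,1]<y1)&(P[:,2]>z0)&(P[:,2]<z1)]
    r=lambda p:[np.round(v,1) for v in cv2.minAreaRect((p[:,:2]*1000).astype(np.float32))]if len(p)>5 else None
    print(n,'bar',r(box(.4,.65,-.29,-.255,.027,.037)))
    print('flaps+posts',r(box(.4,.65,-.07,-.02,.038,.05)))
    for y in(-.1,-.15,-.2,-.24):
        p=box(.42,.64,y-.01,y+.01,.024,.034); 
        xs=np.sort(p[:,0]); g=np.split(xs,np.where(np.diff(xs)>.012)[0]+1)
        print(y,[(a.min().round(3),a.max().round(3)) for a in g if len(a)>2])
goto(.503,.205,.2,82.5)
E
```

```text
scene bar [array([ 527.2, -269. ]), array([186.6,  12.2]), np.float64(2.3)]
flaps+posts [array([517.7, -42. ]), array([172. ,  12.5]), np.float64(2.5)]
-0.1 []
-0.15 [(np.float64(0.459), np.float64(0.475)), (np.float64(0.57), np.float64(0.583)), (np.float64(0.604), np.float64(0.617))]
-0.2 [(np.float64(0.473), np.float64(0.487)), (np.float64(0.559), np.float64(0.573))]
-0.24 [(np.float64(0.431), np.float64(0.443)), (np.float64(0.482), np.float64(0.496)), (np.float64(0.554), np.float64(0.572)), (np.float64(0.608), np.float64(0.618))]
side bar [array([ 525. , -270.3]), array([187.6,  13.6]), np.float64(1.9)]
flaps+posts [array([516.5, -44.8]), array([169.8,  16. ]), np.float64(3.1)]
-0.1 []
-0.15 [(np.float64(0.458), np.float64(0.473)), (np.float64(0.568), np.float64(0.58)), (np.float64(0.603), np.float64(0.612))]
-0.2 [(np.float64(0.471), np.float64(0.484)), (np.float64(0.56), np.float64(0.573))]
-0.24 [(np.float64(0.431), np.float64(0.495)), (np.float64(0.553), np.float64(0.616))]
shift cm [-41.83 -25.33  10.37] turn z 1.397 now [0.18   0.5722 0.3037] 162.54
```

>>> arm_command(
  targets=[
    [[-20.9,-12.7,0],[0,0,0.7],-0.3],
    [[-41.8,-25.3,0],[0,0,1.4],-0.3],
    [[-41.8,-25.3,5],[0,0,1.4],-0.3],
    [[-41.8,-25.3,10],[0,0,1.4],-0.3],
    [[-41.8,-25.3,10],[0,0,1.4],-0.3],
    [[-41.8,-25.3,10],[0,0,1.4],-0.3],
    [[-41.8,-25.3,10],[0,0,1.4],-0.3],
    [[-41.8,-25.3,10],[0,0,1.4],-0.3],
    [[-41.8,-25.3,10],[0,0,1.4],-0.3],
    [[-41.8,-25.3,10],[0,0,1.4],-0.3],
    [[-41.8,-25.3,10],[0,0,1.4],-0.3],
  ],
)

```text
clock: 1.72
eef_pos: [0.502, 0.2066, 0.2043]
tool_rot: [-3.142, -0.0, 1.439]
contact_force: [0.5, 0.6, 0.5]
grip_width: 0.654
gripper_force: 0.0
```

```bash
cat >> h.py <<'E'
RO=np.array([.5206,-.133]);RX=np.array([.040,-.9992]);RY=np.array([.9992,.040])
def tray(n='side'):
    """top-rim points of the medium tray -> corners in rack frame"""
    c=cam(n);P=cloud(c);h=c['hsv']
    return c,P
E
python3 - <<'E'
from h import *
c=cam('wrist','w2.png');P=cloud(c);h=c['hsv']
H,S,V=[h[...,i] for i in range(3)]
print(manip.get_obs()['contact_force'],manip.get_obs()['grip_width'],manip.get_obs()['clock'])
goto(.503,.205,.08,82.5)
E
```

```text
[-0.11998379 -0.37181561 -0.59674925] 0.6482343509752966 1.775
shift cm [-0.16  0.12 12.44] turn z -0.001 now [0.502  0.2068 0.2044] 82.45
```

View pics/w2.png

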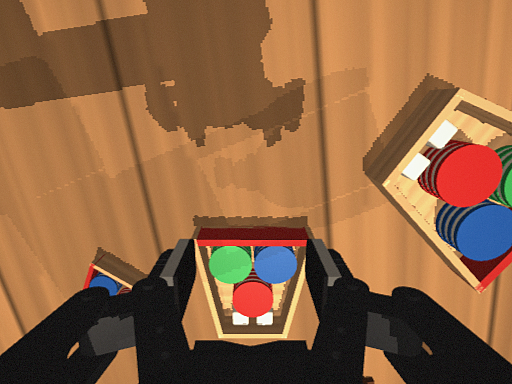

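The wrist view shows the tray's red wall from (197,236) to (313,238), level in the image, so the gripper is lined up with it. I'll compute the wall's position by casting rays at z = 0.03.

```bash
cat >> h.py <<'E'
def back(c):
    """outer top edge of red back wall from the wrist view: mid, heading deg, in world and rack"""
    H,S,V=[c['hsv'][...,i] for i in range(3)]
    m=(((H<6)|(H>172))&(S>160)&(V>60)).astype(np.uint8)
    k,l,st,ce=cv2.connectedComponentsWithStats(m)
    i=max((i for i in range(1,k) if st[i,4]>100),key=lambda i:st[i,2]/st[i,3])
    w=ray(c,np.argwhere(l==i)[:,::-1],.03)
    r=cv2.minAreaRect((w[:,:2]*1000).astype(np.float32));b=cv2.boxPoints(r)
    s=sorted([(np.linalg.norm(b[j]-b[(j+1)%4]),j) for j in range(4)])[:2]  # short sides
    e=[(b[j]+b[(j+1)%4])/2 for _,j in s]; e.sort(key=lambda p:p[0])
    d=e[1]-e[0]; L=np.linalg.norm(d); hd=np.degrees(np.arctan2(-d[0],d[1])) if 0 else np.degrees(np.arctan2(d[1],d[0]))-90
    n=np.array([np.cos(np.radians(hd)),np.sin(np.radians(hd))]);th=min(r[1])
    mid=(e[0]+e[1])/2-n*th/2
    q=mid/1000-RO
    print('red px',st[i],'L',L.round(1),'thick',round(th,1),'backmid',mid.round(1),'heading',hd.round(2),'rack x,y mm',(q@RX*1000).round(1),(q@RY*1000).round(1))
E
python3 - <<'E'
from h import *
back(cam('wrist'))
E
```

```text
red px [ 196  227  113   20 1951] L 97.8 thick 18.0 backmid [500.4 177.4] heading -97.49 rack x,y mm -310.9 -7.8
```

>>> arm_command(
  targets=[
    [[0,0.2,6],[0,0,0],-0.3],
    [[0,0.2,12.4],[0,0,0],-0.3],
    [[0,0.2,12.4],[0,0,0],-0.3],
    [[0,0.2,12.4],[0,0,0],-0.3],
    [[-1.0,0.2,12.4],[0,0,0],-0.3],
    [[-1.8,0.2,12.4],[0,0,0],-0.3],
    [[-2.3,0.2,12.4],[0,0,0],-0.3],
    [[-2.3,0.2,12.4],[0,0,0],-0.3],
  ],
)

```text
clock: 2.82
eef_pos: [0.5019, 0.1819, 0.0804]
tool_rot: [3.141, -0.0, 1.436]
contact_force: [0.4, -0.7, -0.1]
grip_width: 0.649
gripper_force: 0.0
```

```bash
sed -i 's/mid=(e\[0\]+e\[1\])\/2-n\*th\/2/mid=(e[0]+e[1])\/2+n*(th\/2-5)/' h.py
cat >> h.py <<'E'
YR=92.3
def rows(cs,cl,ch,s1,ds,n,off=.0115,send=None):
    """centre from (cs,cl) heading ch (rack frame mm, rad) on a cubic to the axis at s1; n rows of ds mm"""
    L=s1-cs;m=np.tan(ch);o=manip.get_obs();Y=o['tool_rot'][2]
    A=np.c_[[np.cos(Y),np.sin(Y)],[np.sin(Y),-np.cos(Y)]]
    for k in range(1,n+1):
        s=cs+k*ds;u=min((s-cs)/L,1)
        l=cl*(2*u**3-3*u**2+1)+m*L*(u**3-2*u**2+u);sl=(cl*(6*u*u-6*u)+m*L*(3*u*u-4*u+1))/L
        th=np.arctan(sl);c=np.array([s,l])-(52.5+off*1000)*np.array([np.cos(th),np.sin(th)])
        w=RO+(c[0]*RX+c[1]*RY)/1000
        t=(w-o['eef_pos'][:2])@A*100;a=-(np.radians(YR)+th-Y)
        print('[[%.2f, %.2f, %.2f], [0, 0, %.3f], -0.3],'%(t[0],t[1],(o['eef_pos'][2]-.08)*100,a),end=' ')
    print()
E
python3 - <<'E'
from h import *
o=manip.get_obs();print(o['contact_force'],o['eef_pos'])
back(cam('wrist','w3.png'))
rows(-247,-18.6,np.radians(-9.8),-20,5,20)
E
```

```text
[ 0.39854859 -0.65394942 -0.06094395] [0.50189544 0.18186499 0.08044307]
red px [ 183  272  135   45 5110] L 62.5 thick 23.2 backmid [500.3 165.1] heading -97.69 rack x,y mm -298.6 -8.4
[[-1.09, -0.21, 0.03], [0, 0, -0.029], -0.3], [[-1.60, -0.35, 0.03], [0, 0, -0.053], -0.3], [[-2.11, -0.47, 0.03], [0, 0, -0.076], -0.3], [[-2.62, -0.56, 0.03], [0, 0, -0.099], -0.3], [[-3.13, -0.65, 0.03], [0, 0, -0.120], -0.3], [[-3.65, -0.71, 0.03], [0, 0, -0.141], -0.3], [[-4.16, -0.76, 0.03], [0, 0, -0.161], -0.3], [[-4.67, -0.80, 0.03], [0, 0, -0.179], -0.3], [[-5.19, -0.81, 0.03], [0, 0, -0.197], -0.3], [[-5.70, -0.82, 0.03], [0, 0, -0.214], -0.3], [[-6.21, -0.80, 0.03], [0, 0, -0.229], -0.3], [[-6.72, -0.78, 0.03], [0, 0, -0.244], -0.3], [[-7.22, -0.74, 0.03], [0, 0, -0.258], -0.3], [[-7.73, -0.69, 0.03], [0, 0, -0.271], -0.3], [[-8.23, -0.62, 0.03], [0, 0, -0.282], -0.3], [[-8.74, -0.54, 0.03], [0, 0, -0.293], -0.3], [[-9.24, -0.46, 0.03], [0, 0, -0.303], -0.3], [[-9.73, -0.36, 0.03], [0, 0, -0.311], -0.3], [[-10.23, -0.25, 0.03], [0, 0, -0.319], -0.3], [[-10.72, -0.13, 0.03], [0, 0, -0.326], -0.3],
```

View pics/w3.png

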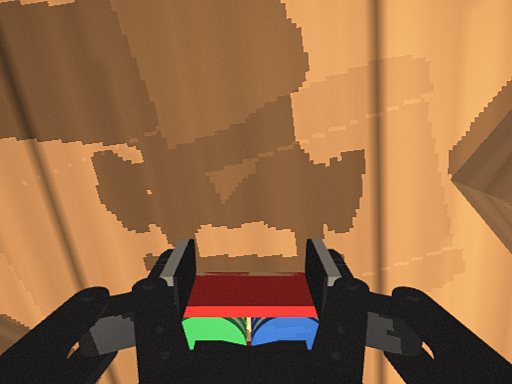

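The wrist view shows the upright red wall face between the pads at (185–320, 275–310), and the fingers are just short of it. I'll start the steering push.

>>> arm_command(
  targets=[
    [[-0.6,-0.2,0.05],[0,0,-0.01],-0.3],
    [[-1.1,-0.25,0.05],[0,0,-0.03],-0.3],
    [[-1.6,-0.35,0.05],[0,0,-0.053],-0.3],
    [[-2.1,-0.47,0.05],[0,0,-0.076],-0.3],
    [[-2.6,-0.56,0.05],[0,0,-0.099],-0.3],
    [[-3.15,-0.65,0.05],[0,0,-0.12],-0.3],
    [[-3.65,-0.7,0.05],[0,0,-0.14],-0.3],
    [[-4.15,-0.76,0.05],[0,0,-0.16],-0.3],
    [[-4.65,-0.8,0.05],[0,0,-0.18],-0.3],
    [[-5.2,-0.81,0.05],[0,0,-0.197],-0.3],
    [[-5.7,-0.82,0.05],[0,0,-0.214],-0.3],
    [[-6.2,-0.8,0.05],[0,0,-0.23],-0.3],
  ],
)

```text
clock: 4.38
eef_pos: [0.4854, 0.1217, 0.0794]
tool_rot: [-3.141, 0.0, 1.668]
contact_force: [-0.4, 2.4, 1.3]
grip_width: 0.65
gripper_force: 1.3
```

```bash
cat >> h.py <<'E'
def blob(n,z0=.024,z1=.04):
    """tray top outline by depth: centre & angle of its rectangle"""
    c=cam(n);P=cloud(c)
    m=(P[...,2]>.006)&(P[...,2]<.12)
    H,S,V=[c['hsv'][...,i] for i in range(3)]
    red=(((H<6)|(H>172))&(S>150)&(V>70)&(P[...,2]>.022)&(P[...,2]<.037))
    return c,P,red
E
python3 - <<'E'
from h import *
o=manip.get_obs();print(o['contact_force'],o['eef_pos'],np.degrees(o['tool_rot'][2]))
c=cam('wrist');back(c)
for n in('scene','side'):
    c,P,red=blob(n)
    p=P.reshape(-1,3);t=p[(p[:,2]>.024)&(p[:,2]<.036)&(abs(p[:,0]-.5)<.09)&(p[:,1]>-.03)&(p[:,1]<.18)]
    r=cv2.minAreaRect((t[:,:2]*1000).astype(np.float32));print(n,r)
E
```

```text
[-0.36388483  2.4401438   1.26291696] [0.48541432 0.12171651 0.07937185] 95.56038041165155
red px [ 186  267  129   42 4745] L 58.6 thick 21.1 backmid [487. 110.] heading -84.36 rack x,y mm -244.2 -23.8
scene ((497.9411926269531, 66.81249237060547), (109.20578002929688, 124.46332550048828), 12.5835542678833)
side ((494.3094787597656, 67.16448211669922), (107.01130676269531, 129.08641052246094), 10.850756645202637)
```

Run:
```python
from h import *
rows(-191.8,-20.8,np.radians(3.3),-40,5,19)
```

```text
[[-0.51, -0.07, -0.06], [0, 0, -0.021], -0.3], [[-1.01, -0.17, -0.06], [0, 0, -0.038], -0.3], [[-1.52, -0.24, -0.06], [0, 0, -0.054], -0.3], [[-2.03, -0.31, -0.06], [0, 0, -0.068], -0.3], [[-2.54, -0.35, -0.06], [0, 0, -0.081], -0.3], [[-3.05, -0.38, -0.06], [0, 0, -0.092], -0.3], [[-3.56, -0.40, -0.06], [0, 0, -0.102], -0.3], [[-4.07, -0.40, -0.06], [0, 0, -0.111], -0.3], [[-4.58, -0.39, -0.06], [0, 0, -0.118], -0.3], [[-5.09, -0.36, -0.06], [0, 0, -0.124], -0.3], [[-5.59, -0.33, -0.06], [0, 0, -0.129], -0.3], [[-6.10, -0.28, -0.06], [0, 0, -0.132], -0.3], [[-6.61, -0.22, -0.06], [0, 0, -0.134], -0.3], [[-7.11, -0.16, -0.06], [0, 0, -0.134], -0.3], [[-7.62, -0.08, -0.06], [0, 0, -0.133], -0.3], [[-8.12, -0.00, -0.06], [0, 0, -0.131], -0.3], [[-8.62, 0.09, -0.06], [0, 0, -0.127], -0.3], [[-9.12, 0.18, -0.06], [0, 0, -0.122], -0.3], [[-9.62, 0.28, -0.06], [0, 0, -0.116], -0.3],
```

>>> arm_command(
  targets=[
    [[-0.5,-0.07,-0.05],[0,0,-0.021],-0.3],
    [[-1.0,-0.17,-0.05],[0,0,-0.038],-0.3],
    [[-1.5,-0.24,-0.05],[0,0,-0.054],-0.3],
    [[-2.05,-0.31,-0.05],[0,0,-0.068],-0.3],
    [[-2.55,-0.35,-0.05],[0,0,-0.081],-0.3],
    [[-3.05,-0.38,-0.05],[0,0,-0.092],-0.3],
    [[-3.55,-0.4,-0.05],[0,0,-0.102],-0.3],
    [[-4.05,-0.4,-0.05],[0,0,-0.111],-0.3],
    [[-4.6,-0.39,-0.05],[0,0,-0.118],-0.3],
    [[-5.1,-0.36,-0.05],[0,0,-0.124],-0.3],
    [[-5.6,-0.33,-0.05],[0,0,-0.129],-0.3],
    [[-6.1,-0.28,-0.05],[0,0,-0.132],-0.3],
    [[-6.6,-0.22,-0.05],[0,0,-0.134],-0.3],
    [[-7.1,-0.16,-0.05],[0,0,-0.134],-0.3],
  ],
)

```text
clock: 6.28
eef_pos: [0.4909, 0.051, 0.0799]
tool_rot: [3.141, 0.0, 1.801]
contact_force: [0.5, 5.0, -1.8]
grip_width: 0.65
gripper_force: 1.7
```

Run:
```python
from h import *
o=manip.get_obs();print(o['contact_force'],o['eef_pos'],np.degrees(o['tool_rot'][2]))
back(cam('wrist'));cam('side','b2.png')
```

```text
[ 0.46841057  5.0078149  -1.81854998] [0.49092724 0.05098356 0.07992085] 103.19148407879464
red px [ 186  264  129   44 4782] L 58.8 thick 22.2 backmid [494.   39.7] heading -76.75 rack x,y mm -173.6 -19.6
```

View pics/b2.png

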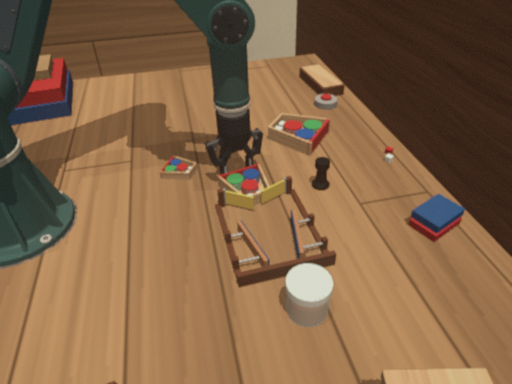

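The side view shows the tray tip at (240,195) pushing both leaves open, with the rook and canister where they were. The push continues on the curve.

Run:
```python
from h import *
rows(-122,-9.6,np.radians(10.95),-20,5,20)
```

```text
[[-0.49, 0.09, -0.00], [0, 0, 0.009], -0.3], [[-1.00, 0.15, -0.00], [0, 0, 0.018], -0.3], [[-1.51, 0.20, -0.00], [0, 0, 0.028], -0.3], [[-2.01, 0.24, -0.00], [0, 0, 0.038], -0.3], [[-2.52, 0.28, -0.00], [0, 0, 0.048], -0.3], [[-3.03, 0.32, -0.00], [0, 0, 0.057], -0.3], [[-3.54, 0.35, -0.00], [0, 0, 0.067], -0.3], [[-4.04, 0.37, -0.00], [0, 0, 0.076], -0.3], [[-4.55, 0.39, -0.00], [0, 0, 0.086], -0.3], [[-5.05, 0.41, -0.00], [0, 0, 0.095], -0.3], [[-5.56, 0.42, -0.00], [0, 0, 0.105], -0.3], [[-6.07, 0.42, -0.00], [0, 0, 0.114], -0.3], [[-6.57, 0.42, -0.00], [0, 0, 0.123], -0.3], [[-7.07, 0.42, -0.00], [0, 0, 0.133], -0.3], [[-7.58, 0.40, -0.00], [0, 0, 0.142], -0.3], [[-8.08, 0.39, -0.00], [0, 0, 0.151], -0.3], [[-8.59, 0.37, -0.00], [0, 0, 0.160], -0.3], [[-9.09, 0.34, -0.00], [0, 0, 0.169], -0.3], [[-9.59, 0.31, -0.00], [0, 0, 0.178], -0.3], [[-10.09, 0.28, -0.00], [0, 0, 0.186], -0.3],
```

>>> arm_command(
  targets=[
    [[-0.5,0.08,0],[0,0,0.009],-0.3],
    [[-1.0,0.15,0],[0,0,0.018],-0.3],
    [[-1.5,0.2,0],[0,0,0.028],-0.3],
    [[-2.0,0.24,0],[0,0,0.038],-0.3],
    [[-2.5,0.28,0],[0,0,0.048],-0.3],
    [[-3.05,0.32,0],[0,0,0.057],-0.3],
    [[-3.55,0.35,0],[0,0,0.067],-0.3],
    [[-4.05,0.37,0],[0,0,0.076],-0.3],
    [[-4.55,0.39,0],[0,0,0.086],-0.3],
    [[-5.05,0.41,0],[0,0,0.095],-0.3],
    [[-5.55,0.42,0],[0,0,0.105],-0.3],
    [[-6.05,0.42,0],[0,0,0.114],-0.3],
    [[-6.55,0.42,0],[0,0,0.123],-0.3],
    [[-7.05,0.42,0],[0,0,0.133],-0.3],
  ],
)

```text
clock: 8.12
eef_pos: [0.511, -0.0167, 0.08]
tool_rot: [-3.142, 0.0, 1.667]
contact_force: [-0.2, 5.5, 2.1]
grip_width: 0.644
gripper_force: 2.6
```

Run:
```python
from h import *
o=manip.get_obs();print(o['contact_force'],o['eef_pos'],np.degrees(o['tool_rot'][2]))
back(cam('wrist'));c=cam('scene','a2.png')
cv2.imwrite('pics/a2c.png',cv2.resize(c['frame'][110:270,120:400,::-1],None,fx=2.8,fy=2.8))
```

```text
[-0.23626858  5.53692032  2.07038498] [ 0.51099388 -0.01670311  0.07997182] 95.5171682463442
red px [ 186  263  130   45 4752] L 59.3 thick 22.7 backmid [512.9 -28.3] heading -84.41 rack x,y mm -104.9 -3.5
```

View pics/a2c.png

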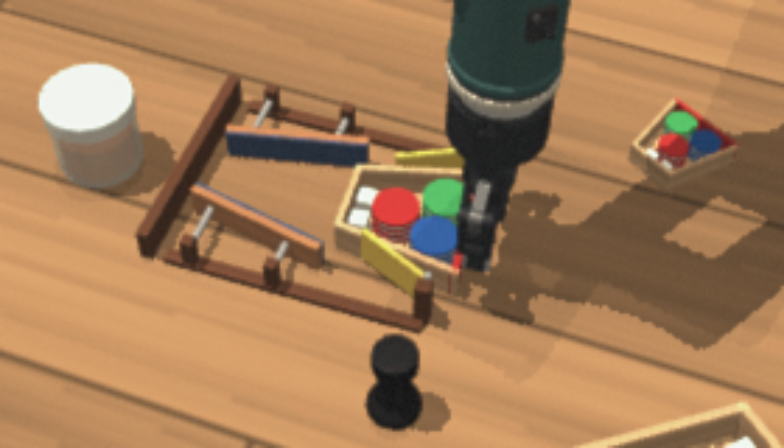

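The scene crop shows the tray between both open leaves, (420,160) and (395,260), headed centrally for the cheeks. Next I straighten it and advance to about 18 mm short of flush.

Run:
```python
from h import *
rows(-52.5,-.5,np.radians(3.3),5,5,17)
```

```text
[[-0.48, 0.15, -0.01], [0, 0, 0.013], -0.3], [[-0.98, 0.23, -0.01], [0, 0, 0.026], -0.3], [[-1.48, 0.28, -0.01], [0, 0, 0.037], -0.3], [[-1.98, 0.32, -0.01], [0, 0, 0.046], -0.3], [[-2.48, 0.34, -0.01], [0, 0, 0.053], -0.3], [[-2.99, 0.35, -0.01], [0, 0, 0.059], -0.3], [[-3.49, 0.34, -0.01], [0, 0, 0.062], -0.3], [[-3.99, 0.32, -0.01], [0, 0, 0.064], -0.3], [[-4.49, 0.29, -0.01], [0, 0, 0.064], -0.3], [[-4.98, 0.24, -0.01], [0, 0, 0.062], -0.3], [[-5.48, 0.19, -0.01], [0, 0, 0.059], -0.3], [[-5.98, 0.14, -0.01], [0, 0, 0.056], -0.3], [[-6.48, 0.12, -0.01], [0, 0, 0.056], -0.3], [[-6.98, 0.09, -0.01], [0, 0, 0.056], -0.3], [[-7.48, 0.06, -0.01], [0, 0, 0.056], -0.3], [[-7.98, 0.03, -0.01], [0, 0, 0.056], -0.3], [[-8.48, 0.00, -0.01], [0, 0, 0.056], -0.3],
```

>>> arm_command(
  targets=[
    [[-0.5,0.08,0],[0,0,0.013],-0.3],
    [[-1.0,0.15,0],[0,0,0.026],-0.3],
    [[-1.5,0.2,0],[0,0,0.037],-0.3],
    [[-2.0,0.24,0],[0,0,0.046],-0.3],
    [[-2.5,0.27,0],[0,0,0.053],-0.3],
    [[-3.0,0.28,0],[0,0,0.058],-0.3],
    [[-3.5,0.27,0],[0,0,0.06],-0.3],
    [[-4.0,0.25,0],[0,0,0.06],-0.3],
    [[-4.5,0.22,0],[0,0,0.06],-0.3],
    [[-5.0,0.19,0],[0,0,0.058],-0.3],
    [[-5.5,0.16,0],[0,0,0.057],-0.3],
    [[-6.0,0.12,0],[0,0,0.056],-0.3],
    [[-6.5,0.09,0],[0,0,0.056],-0.3],
    [[-7.0,0.06,0],[0,0,0.056],-0.3],
    [[-7.5,0.03,0],[0,0,0.056],-0.3],
    [[-8.0,0.01,0],[0,0,0.056],-0.3],
    [[-8.5,0,0],[0,0,0.056],-0.3],
    [[-8.5,0,0],[0,0,0.056],-0.3],
  ],
)

```text
clock: 10.48
eef_pos: [0.5191, -0.1016, 0.0798]
tool_rot: [-3.141, 0.001, 1.612]
contact_force: [0.1, 1.4, -0.1]
grip_width: 0.645
gripper_force: 0.9
```

Run:
```python
from h import *
o=manip.get_obs();print(o['contact_force'],o['eef_pos'],np.degrees(o['tool_rot'][2]))
back(cam('wrist','w4.png'));c=cam('scene')
cv2.imwrite('pics/a3c.png',cv2.resize(c['frame'][110:270,120:400,::-1],None,fx=2.8,fy=2.8))
```

```text
[ 0.05889825  1.44889757 -0.12070752] [ 0.51905788 -0.10160291  0.07982885] 92.33280500164227
red px [ 186  267  129   41 4801] L 58.8 thick 20.7 backmid [ 520.1 -113.2] heading -87.58 rack x,y mm -19.8 0.3
```

View pics/a3c.png

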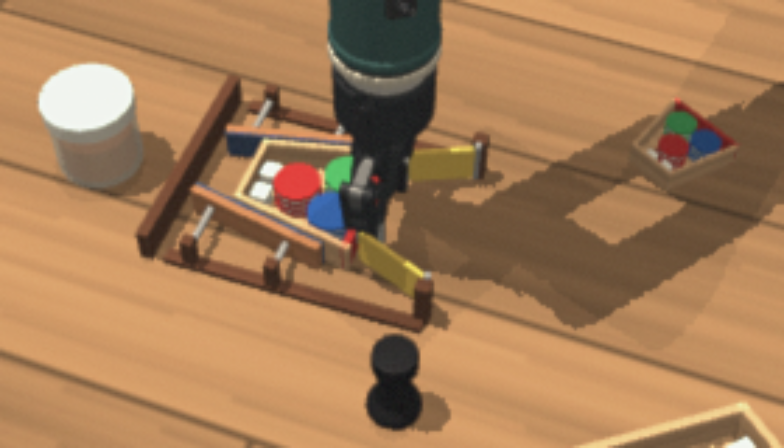

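View pics/w4.png

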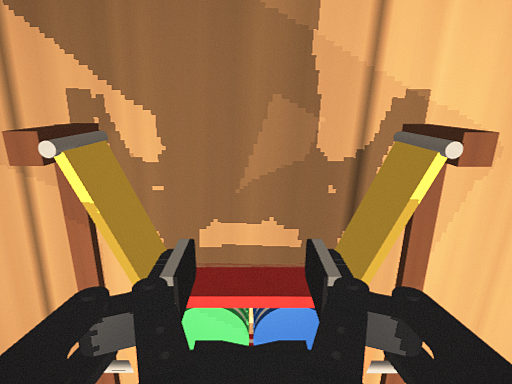

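Both views show the tray centred between the cheeks with the leaves resting beside the fingers. The hinge pins are at (47,149) and (455,149). I'll use the pins to cross-check the flush distance.

Run:
```python
from h import *
c=cam('wrist')
for z in(.041,.044,.046):
    p=ray(c,[[47,149],[455,149]],z)[:,:2];q=p-RO;print(z,np.linalg.norm(p[0]-p[1]).round(4),(q@RX).round(4),(q@RY).round(4))
p=ray(c,[[185,308],[318,308]],.03)[:,:2];q=p-RO;print('inner red edge',(q@RX).round(4),(q@RY).round(4))
```

```text
0.041 0.1446 [-0.0889 -0.0892] [-0.0716  0.073 ]
0.044 0.1406 [-0.0893 -0.0896] [-0.0696  0.0709]
0.046 0.1379 [-0.0896 -0.0899] [-0.0683  0.0696]
inner red edge [-0.0142 -0.0143] [-0.0294  0.0318]
```

>>> arm_command(
  targets=[
    [[-0.2,0,0],[0,0,0],-0.3],
    [[-0.4,0,0],[0,0,0],-0.3],
    [[-0.6,0,0],[0,0,0],-0.3],
    [[-0.8,0,0],[0,0,0],-0.3],
    [[-1.0,0,0],[0,0,0],-0.3],
    [[-1.2,0,0],[0,0,0],-0.3],
    [[-1.3,0,0],[0,0,0],-0.3],
    [[-1.4,0,0],[0,0,0],-0.3],
  ],
)

```text
clock: 11.62
eef_pos: [0.5196, -0.115, 0.0799]
tool_rot: [-3.141, -0.0, 1.612]
contact_force: [-0.6, 3.6, 0.9]
grip_width: 0.65
gripper_force: 2.1
```

>>> arm_command(
  targets=[
    [[-0.1,0,0],[0,0,0],-0.3],
    [[-0.2,0,0],[0,0,0],-0.3],
    [[-0.3,0,0],[0,0,0],-0.3],
    [[-0.4,0,0],[0,0,0],-0.3],
    [[-0.5,0,0],[0,0,0],-0.3],
    [[-0.5,0,0],[0,0,0],-0.3],
  ],
)

```text
clock: 12.38
eef_pos: [0.5196, -0.1193, 0.0798]
tool_rot: [-3.141, -0.001, 1.611]
contact_force: [-0.5, 7.3, 1.9]
grip_width: 0.653
gripper_force: 3.6
```

Run:
```python
from h import *
o=manip.get_obs();print(o['contact_force'],o['eef_pos'])
c=cam('wrist','w5.png');back(c)
p=ray(c,[[47,149],[455,149]],.044)
```

```text
[-0.52201583  7.26321947  1.89560408] [ 0.51958918 -0.11934964  0.07983915]
red px [ 186  263  129   45 5121] L 58.8 thick 22.7 backmid [ 520.6 -130.9] heading -87.58 rack x,y mm -2.1 0.1
```

View pics/w5.png

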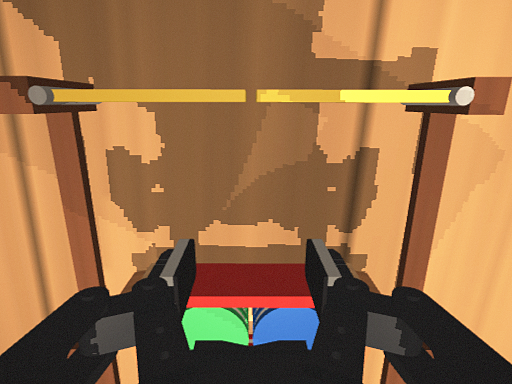

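The leaves have already shut behind the fingers, lying straight across at row 95. The tray is about 2 mm short of flush. I'll nudge it 1.5 mm, back off a little and lift.

>>> arm_command(
  targets=[
    [[-0.1,0,0],[0,0,0],-0.3],
    [[-0.15,0,0],[0,0,0],-0.3],
    [[-0.15,0,0],[0,0,0],-0.3],
    [[-0.15,0,0],[0,0,0],-0.3],
    [[0.3,0,0],[0,0,0],-0.3],
    [[0.9,0,0],[0,0,0],-0.3],
    [[0.9,0,-3],[0,0,0],-0.3],
    [[0.9,0,-8],[0,0,0],-0.3],
    [[0.9,0,-13],[0,0,0],-0.3],
    [[5,0,-18],[0,0,0],-0.3],
    [[10,0,-20],[0,0,0],-0.3],
    [[10,0,-20],[0,0,0],-0.3],
  ],
)

```text
clock: 13.92
eef_pos: [0.5166, -0.0177, 0.2822]
tool_rot: [3.137, 0.001, 1.615]
contact_force: [-0.4, -0.0, -0.0]
grip_width: 0.654
gripper_force: 0.0
```

Run:
```python
from h import *
o=manip.get_obs();print(o['contact_force'],o['eef_pos'],o['clock'])
c=cam('wrist','w6.png');back(c)
```

```text
[-0.41540521 -0.00968458 -0.00991574] [ 0.51656628 -0.01765393  0.28218891] 13.925
red px [ 207  256   83   16 1213] L 97.6 thick 19.9 backmid [ 521.  -131.8] heading -87.53 rack x,y mm -1.2 0.4
```

View pics/w6.png

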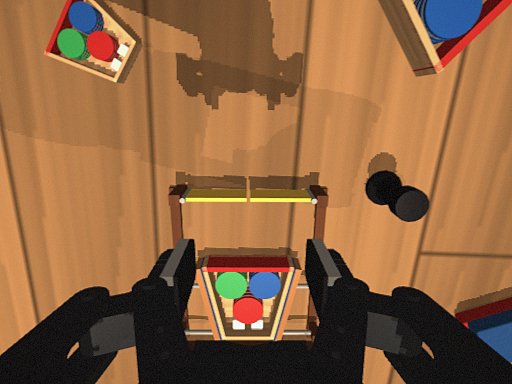

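The final view shows the tray nested at (248,295), its red wall level at row 265, both leaves shut at row 197, and the rook standing. The measured back wall is about 1 mm short of flush and 0.4 mm off centre, so I'm handing in.

```bash
python3 -c "
from plant import manip
print(manip.hand_in())"
```

```text
the job is handed in; nothing more can be done
None
```

The job is handed in: the tray is nested about 1 mm short of flush and 0.4 mm off centre by camera, both flaps are shut behind it, the hand is clear, and no contact was made with the rook or canister; no verdict was shown.

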